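Lock the sensor module into the bayonet port

TASK

Take the sensor module that lies on its side, stand it upright on its nose on the bench and let go of it. Then take it again by its head and fit it to the sprung bayonet port: find the two slots with the lugs, push in, twist clockwise as far as it goes, and let it spring up into its locked notch. Leave it locked and released, and leave the other things on the bench where they are.

Things in the scene. Friction and masses are not known exactly. Their poses are not given: they have to be found in the camera images.
- module_head (a point): Centre of the head of the loose sensor module (0.3 kg): a grey square block, 54 x 54 mm across the flats where it is gripped, 50 mm long. Own +x points from the nose to the flat black cap; own y, z are square to the flats. It starts lying on a flat, own z up, this point 27 mm up. Upright is own x straight up, nose down, this point 57 mm above what the nose stands on.
- module_nose (a point): Centre of the module's flat nose end, 57 mm from the head's centre along own -x. It ends the round aluminium spigot (42 mm diameter, 32 mm long from the head) and is 37 mm wide, tapering out to 42 mm over 4 mm. The module can stand on it.
- module_lugs (a point): Point on the module's axis between its two steel lugs, 11 mm from the nose end. The lugs stick out of the spigot along own +y and own -y: tips 26.5 mm from the axis, 7 mm wide round the axis, 6 mm thick along it, so their leading faces are 8 mm behind the nose end.
- port (a point): Centre of the bayonet port's mouth, at the rim, 72 mm above the bench; z up. Steel collar, 72 mm outside, 42 mm tall, bore 45 mm. Two opposite slots, 12 mm wide, reach from the bore to radius 28.5 mm, seen from above as gaps. They lie near this frame's +y and -y, but turned by up to 0.33 rad either way about z, which this frame does not show: look or feel for them.
- dock: Fixed aluminium plate under the collar, 170 (x) x 130 (y) x 30 mm, origin under its centre, frame as the port's. Lugs resting on the rim: nose end 8 mm below the rim, rigid. In the slots: nose meets the spring plate at 12 mm, lugs are clear under the ledge past 22 mm, bottom at 25.5 mm. The push is 1 N at the spring plate to 7 N at the bottom.
- notch (a point): Point on the port's axis 19 mm below the rim, where the nose end rests when locked. Pushed down past 22 mm, the module turns only clockwise (from above), to a hard stop 52 degrees past the slots. Let go with the lugs 38 to 52 degrees past the slots, it springs up into the notches and is locked. Turned less, it pops out or stays 3 mm too low.
- plunger (a joint): Travel in m of the spring plate in the port: 0 with the port empty, about 0.007 with the module locked, 0.0135 with it pushed right down.
- plug: Bystander: steel blanking plug, round, no lugs, 48 mm diameter, 44 mm tall, origin under its centre.
- spanner: Bystander: steel spanner, 170 mm long, lying flat; origin under its middle.
- driver: Bystander: screwdriver, 180 mm long, lying flat; origin under its middle.
- transmitter: Bystander: blue pressure transmitter with a steel foot, about 80 x 110 mm and 100 mm tall; origin under its middle.
- gauge: Bystander: dial gauge lying face up, 64 mm diameter, 28 mm tall, with a brass stub; origin under the dial.
- bottle: Bystander: white bottle, 48 mm diameter, 110 mm tall; origin under its centre.
Mind the look-alikes: they are no part of the job. Leave any turquoise look-alike of the part that bears module_head alone.

How it is judged:
By the outcome, as a careful person would: the job done as asked, in the order asked, and still so for the second after the job is handed in, with the robot touching nothing.
It also fails if it takes over 72 s, if anything falls off the work surface, if the arm or the gripper's body presses on something with over 40 N, if the wrist force passes 120 N, or if a joint passes its speed limit or range.

ROBOT

A 6-joint arm with a two-finger parallel gripper is mounted at the origin on the work surface. World frame = base frame: x ahead of the robot, y to its left, z up, the work surface at z = 0. Lengths are in m, angles in degrees, forces in N, time in s.
With the tool pointing down it reaches from about 0.3 to 0.875 m from the base axis. Payload 6.4 kg.
Tool frame: the origin (TCP) lies between the finger pads; the fingertips stand 19 mm ahead of it and the grasp point (between the pads) is the TCP; z points along the fingers, y is the line along which they close (so a half turn about z gives the same grasp; the last joint's range is limited). The gripper opens to 88 mm and grips with 3 to 60 N. Pads are 18 mm wide; open, the fingers measure 123 mm over their backs; the gripper's body (75 mm by 187 mm) begins 45 mm behind the grasp point.
Start: joints at [57.909, 10.359, 92.074, -0, 77.567, -11.82], TCP at [0.199, 0.539, 0.258] pointing down, gripper open.
Joint ranges: [-171.53, 171.53], [-51.25, 118.39], [17.06, 147.69], [-65.23, 245.23], [0, 150.52], [-178.68, 178.68]. Speed limits (degrees/s): [147.25, 147.25, 172.46, 180, 180, 180].

INTERFACE

Orientations are given as [roll, pitch, yaw] about the fixed x, y, z axes, in that order (R = Rz(yaw) Ry(pitch) Rx(roll)).
In Python, from workcell import arm gives the robot as it stands.
- The arm moves only by the tool play_rows, never from a script. Its arguments are lists of equal length, an entry for each row: "hand": the closure, from 0 (fully open) to 1 (shut); "linear": the shift along the tool's x, y, z each as a share of 100 mm, from -1 to 1, a list of three; "turn": the turn about the tool's z as a share of 0.5 rad, from -1 to 1. In form: {"hand": [hand, ...], "linear": [[tx, ty, tz], ...], "turn": [turn, ...]}. A call has 1 to 5 rows; each row shifts and turns the commanded pose from where the row before left it, along the tool's axes as they then stand; what a row does not reach is not made up. A row lasts 1/8 s, in which the tool goes at most 62.5 mm and 10.7 degrees, less where a joint would pass 70% of its speed; a pose out of reach is approached as far as the arm can. A call with a number of a shift or a turn outside -1 to 1 is refused whole. A call with a gripper value outside its range is refused whole. The fingers move at their own pace and stop on an object; "force" is the grip in N (left out, the last holds). Time passes only in rows, so rows that do not move let the fingers close. It gives the time, the measured TCP pose, the force, the opening and the grip force at its end, in the units of the state.
- arm.get_state(): the state, without advancing time (a new reading comes with each control period).
- arm.read_camera(name): name is "scene" or "top" or "wrist"; returns a dict with "pixels" (384x512x3 uint8, red, green, blue), "fx", "fy", "cx", "cy" (pixels), "position" and "attitude" of the camera in the world. Camera axes: x right, y down, z forward; pixel columns grow to the right and rows downward; lengths in m; the calibration is good to about 2 mm. A picture is of the moment at which its call begins. There is no depth.
- arm.job_done(): hands the job in; it is judged then, once.
Trained networks look in a picture, given as the dict that the camera call returned (one of the last four; its "shot" number tells which), for a name from the list of things; names that differ only in an ending like _2 or _b are one class to them, and where a whole thing is asked for, a point or a joint stands for the part that bears it (a point fixed in the world has none). Each returns a list of dicts, best first, with "score" (0 to 1); they miss things now and then, are a little off and sometimes report something else, mostly with a low value. They report only what shows in the picture. A call takes as long as a camera call. They do not tell look-alikes from the thing itself.
- arm.find_in(name, picture): "position" ([x, y, z] in m, in the coordinates of the camera as it stood for that picture, good to about 4 mm: the middle of the surface that is visible of it).
- arm.pinpoint(name, picture): "position" ([x, y, z] in m, in the coordinates of the camera as it stood for that picture, good to about 4 mm: a listed point, or the origin of a listed thing).
The state is a dict: "time": time; "joint_positions": joint angles; "joint_vel": joint speeds; "effort": joint torques, N m; "tcp_pos": TCP position; "ee_rot": TCP orientation; "ft_force": force on the tool from outside, world axes, zero at the start; "ft_torque": the same for the moment, N m; "grip_width": finger opening in m; "finger_force": force on a finger pad.
Only numpy, scipy, OpenCV 4.12 (cv2) and the standard library are available. Lean on these libraries where they do the work, as an engineer would, in place of code of your own. Each camera call takes 0.05 s, during which the arm holds its last target. There are 200 camera calls.

## Working session

There is one attempt and no reset: what is moved stays moved. The work goes in short steps, Python scripts to look and compute and a tool call to move; the robot and the scene stay as the last step left them, time stands still between calls to the robot, and variables do not carry over. Pictures are saved under pics/ and viewed, at most 10 in all, crops included, and the job is handed in when it is done.

Besides the shell and the picture viewer there is one more tool, called after ">>>" as name(argument=value, ...) on one line, values as JSON. play_rows: Moves the arm, as the interface text tells. Its arguments: {"type":"object","properties":{"hand":{"type":"array","items":{"type":"number"}},"linear":{"type":"array","items":{"type":"array","items":{"type":"number"}}},"turn":{"type":"array","items":{"type":"number"}},"force":{"type":"number"}},"required":["hand","linear","turn"]}

```bash
ls; mkdir -p pics; cat > h.py <<'E'
import numpy as np,cv2
from scipy.spatial.transform import Rotation as R
from workcell import arm
def Rm(a):
    a=np.array(a,float)
    return a if a.shape==(3,3) else (R.from_quat(a).as_matrix() if a.size==4 else R.from_euler('xyz',a,degrees=True).as_matrix())
def w(p,v): return Rm(p['attitude'])@np.array(v)+np.array(p['position'])
def px(p,X):
    c=Rm(p['attitude']).T@(np.array(X)-np.array(p['position'])); return np.round([p['fx']*c[0]/c[2]+p['cx'],p['fy']*c[1]/c[2]+p['cy']],1)
def ray(p,u,v,z):
    d=Rm(p['attitude'])@np.array([(u-p['cx'])/p['fx'],(v-p['cy'])/p['fy'],1]);o=np.array(p['position']);return o+d*(z-o[2])/d[2]
def save(p,n,crop=None,s=1):
    im=p['pixels'][:,:,::-1]
    if crop: im=im[crop[1]:crop[3],crop[0]:crop[2]]
    cv2.imwrite('pics/'+n,cv2.resize(im,None,fx=s,fy=s,interpolation=cv2.INTER_CUBIC))
E
python3 - <<'E'
from h import *
np.set_printoptions(precision=4,suppress=True)
ps=[]
for c in ['scene','top']:
    p=arm.read_camera(c); ps.append(p['pixels'])
    print(c,p['position'],p['attitude'],p['fx'])
    for n in ['module_head','module_nose','module_lugs','port','dock','plug','bottle','spanner','driver','transmitter','gauge']:
        for d in arm.pinpoint(n,p)[:3]:
            X=w(p,d['position']); print(n,round(d['score'],2),X,px(p,X))
    save(p,c+'0.png',None,1.5)
print(arm.get_state())
E
```

```text
pics
scene [ 1.0746 -0.3638  0.9062] [-140.8313   -0.9729   59.2351] 384.013570648614
module_head 0.73 [ 0.3739 -0.2378  0.0278] [156.4 201.7]
module_head 0.71 [ 0.4736 -0.0821  0.027 ] [221.  204.3]
module_head 0.55 [ 0.5035 -0.2116  0.0245] [184.  231.6]
module_nose 0.88 [ 0.4902 -0.0305  0.0266] [239.5 201.2]
module_nose 0.68 [ 0.3319 -0.2024  0.0253] [162.4 187.7]
module_nose 0.63 [ 0.5057 -0.2698  0.0247] [164.2 241.4]
module_lugs 0.98 [ 0.4906 -0.0405  0.0341] [236.5 201. ]
module_lugs 0.73 [ 0.5094 -0.2597  0.0256] [168.3 240.7]
module_lugs 0.69 [ 0.3371 -0.2073  0.0261] [161.5 189.4]
port 0.58 [0.5991 0.2089 0.0744] [331.6 183.8]
dock 0.77 [0.6044 0.2042 0.0018] [327.  201.3]
plug 0.78 [ 0.6745 -0.0348 -0.0005] [272.4 255.4]
bottle 0.67 [ 0.4224  0.3598 -0.0007] [329.9 146.2]
spanner 0.73 [0.3761 0.1386 0.003 ] [267.3 160.6]
driver 0.74 [ 0.5979 -0.3826  0.0029] [137.7 293.6]
transmitter 0.69 [ 0.6487 -0.2516 -0.0003] [194.8 285.7]
gauge 0.61 [ 0.4    -0.3662 -0.0027] [118.4 233.3]
gauge 0.23 [ 0.6772 -0.035   0.0012] [273.  255.8]
top [ 0.3957 -0.0024  1.3731] [-173.6753   -
[... 820 characters left out ...]
5 -0.3841  0.0015] [382.2 166.4]
transmitter 0.72 [ 0.6477 -0.2511 -0.0039] [337.3 151.7]
transmitter 0.39 [0.5954 0.2037 0.0738] [183.4 167.3]
gauge 0.67 [ 0.4041 -0.3629  0.0004] [378.  231.6]
{'time': 1.2, 'joint_positions': array([ 57.9088,  10.3607,  92.0739,  -0.0005,  77.5661, -11.8185]), 'joint_vel': array([-0.0098, -0.0798,  0.0465,  0.0828,  0.1238, -0.0458]), 'effort': array([  0.0017, -43.3851, -34.2169,   0.0704,   0.0312,   0.    ]), 'tcp_pos': array([0.1992, 0.5394, 0.2577]), 'ee_rot': array([-179.9992,    0.0004,  159.7274]), 'ft_force': array([-0.4129, -0.8068,  0.1855]), 'ft_torque': array([ 0.051 ,  0.0027, -0.0081]), 'finger_force': 0.0, 'grip_width': 0.08789678714729839}
```

```bash
python3 - <<'E'
import cv2,numpy as np
a=cv2.imread('pics/scene0.png')[240:480,180:480];b=cv2.imread('pics/top0.png')[240:440,360:610]
cv2.imwrite('pics/crop0.png',np.hstack([cv2.resize(a,(400,320)),cv2.resize(b,(400,320))]))
E
```

```text
(no output)
```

View pics/scene0.png

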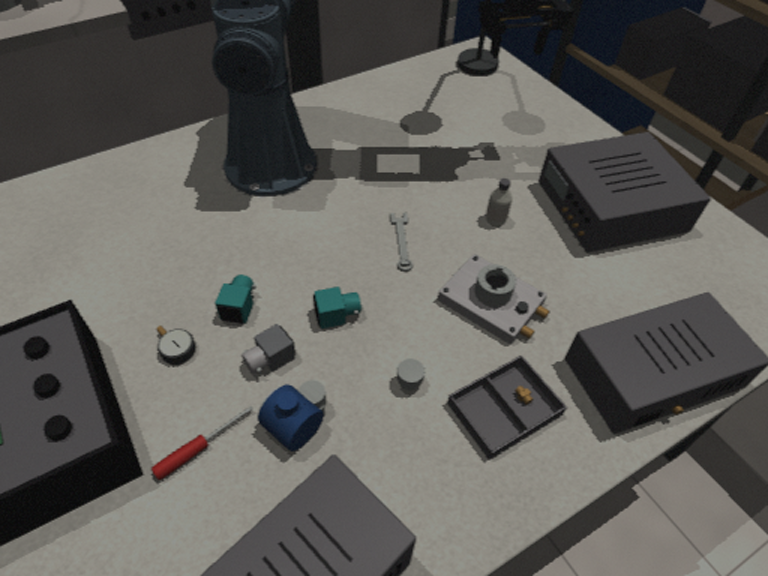

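View pics/crop0.png

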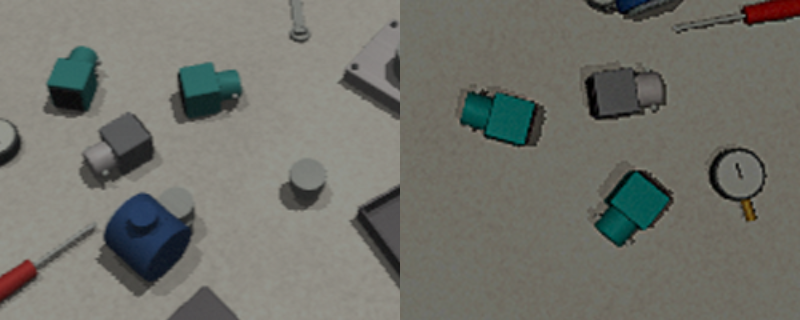

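Candidates by scene pixels: a turquoise module at (156,202), a turquoise module at (221,204) and a grey one at (184,232). The grey block with the aluminium spigot at about (0.505,-0.213) fits the description, and the crop confirms it. The transmitter is close by, so I'm checking gripper-body clearance.

```bash
python3 - <<'E'
from h import *
ims=[]
for c,cr in [('top',(270,120,410,260)),('scene',(130,180,270,320))]:
    p=arm.read_camera(c); s=4
    im=cv2.resize(p['pixels'][cr[1]:cr[3],cr[0]:cr[2],::-1],None,fx=2.8,fy=2.8,interpolation=cv2.INTER_CUBIC)
    im=np.clip(im*1.5,0,255).astype(np.uint8)
    for z,col in [(0.07,(0,0,255)),(0.10,(0,255,255))]:
        pts=np.array([(px(p,[0.505+dx*.094,-0.2+dy*.0375,z])-cr[:2])*2.8 for dx,dy in [(-1,-1),(1,-1),(1,1),(-1,1)]]).astype(np.int32)
        cv2.polylines(im,[pts],True,col,1)
    for X in [(0.505,-0.213,.027),(0.508,-0.270,.027)]:
        cv2.circle(im,tuple(((px(p,X)-cr[:2])*2.8).astype(int).tolist()),3,(0,255,0),1)
    ims.append(im)
cv2.imwrite('pics/c1.png',np.hstack(ims))
E
```

```text
(no output)
```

View pics/c1.png

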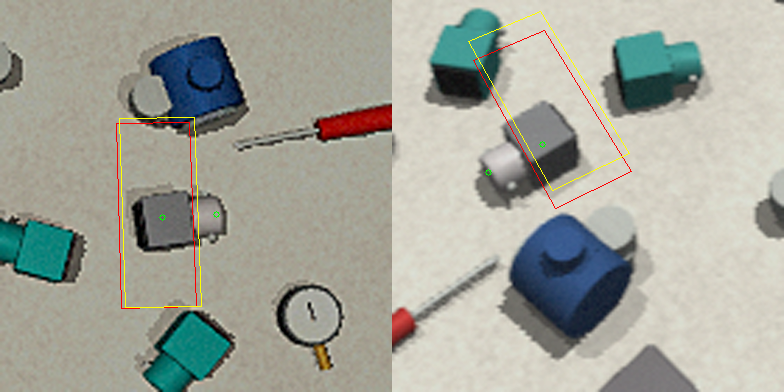

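```bash
cat >> h.py <<'E'
def plan(X,yaw=None,step=0.055,n=None):
    s=arm.get_state();P=np.array(s['tcp_pos']);y0=s['ee_rot'][2]
    yaw=y0 if yaw is None else yaw
    dy=(yaw-y0+180)%360-180; D=np.array(X)-P
    n=n or max(1,int(np.ceil(max(np.linalg.norm(D)/step,abs(dy)/9.5))))
    rows=[]
    for i in range(n):
        M=R.from_euler('xyz',[180,0,y0+dy*i/n],degrees=True).as_matrix()
        rows.append(np.round(M.T@D/n/0.1,3).tolist())
    print('t',s['time'],'pos',np.round(P,4),'yaw',round(y0,2),'gw',round(s['grip_width'],4),'F',np.round(s['ft_force'],1),'T',np.round(s['ft_torque'],2))
    print('turn',round(-np.radians(dy)/n/0.5,4),'n',n)
    for i in range(0,n,5): print(str(rows[i:i+5]).replace(' ',''))
E
python3 -c "
from h import *
plan([0.496,-0.199,0.22],93)"
```

```text
t 1.3 pos [0.1992 0.5394 0.2577] yaw 159.73 gw 0.0883 F [ 0.3 -0.4 -0.4] T [-0.02 -0.02 -0.02]
turn 0.1553 n 15
[[-0.356,-0.393,0.025],[-0.386,-0.364,0.025],[-0.413,-0.333,0.025],[-0.437,-0.3,0.025],[-0.459,-0.266,0.025]]
[[-0.478,-0.229,0.025],[-0.495,-0.191,0.025],[-0.508,-0.152,0.025],[-0.518,-0.113,0.025],[-0.526,-0.072,0.025]]
[[-0.53,-0.031,0.025],[-0.53,0.01,0.025],[-0.528,0.051,0.025],[-0.522,0.092,0.025],[-0.514,0.132,0.025]]
```

>>> play_rows(hand=[0, 0, 0, 0, 0], linear=[[-0.356, -0.393, 0.025], [-0.386, -0.364, 0.025], [-0.413, -0.333, 0.025], [-0.437, -0.3, 0.025], [-0.459, -0.266, 0.025]], turn=[0.155, 0.155, 0.155, 0.155, 0.155])

```text
time: 1.92
tcp_pos: [0.2987, 0.292, 0.2454]
ee_rot: [179.9, 0.0, 137.4]
ft_force: [0.7, -0.6, -0.4]
grip_width: 0.088
finger_force: 0.0
```

>>> play_rows(hand=[0, 0, 0, 0, 0], linear=[[-0.478, -0.229, 0.025], [-0.495, -0.191, 0.025], [-0.508, -0.152, 0.025], [-0.518, -0.113, 0.025], [-0.526, -0.072, 0.025]], turn=[0.155, 0.155, 0.155, 0.155, 0.155])

```text
time: 2.55
tcp_pos: [0.3979, 0.0457, 0.2331]
ee_rot: [179.9, 0.0, 115.2]
ft_force: [1.1, 0.2, 0.1]
grip_width: 0.0885
finger_force: 0.0
```

>>> play_rows(hand=[0, 0, 0, 0, 0], linear=[[-0.53, -0.031, 0.025], [-0.53, 0.01, 0.025], [-0.528, 0.051, 0.025], [-0.522, 0.092, 0.025], [-0.514, 0.132, 0.025]], turn=[0.155, 0.155, 0.155, 0.155, 0.155])

```text
time: 3.18
tcp_pos: [0.4971, -0.2004, 0.2202]
ee_rot: [180.0, 0.0, 93.0]
ft_force: [-0.1, 0.2, 1.2]
grip_width: 0.0881
finger_force: 0.0
```

>>> play_rows(hand=[0, 0], linear=[[0, 0, 0], [0, 0, 0]], turn=[0, 0])

```text
time: 3.42
tcp_pos: [0.4962, -0.1979, 0.2198]
ee_rot: [-180.0, -0.1, 93.1]
ft_force: [0.5, -0.4, 0.0]
grip_width: 0.0883
finger_force: 0.0
```

```bash
python3 - <<'E'
from h import *
np.set_printoptions(precision=4,suppress=True)
p=arm.read_camera('wrist'); print(p['position'],p['attitude'])
for n in ['module_head','module_nose','module_lugs']:
    for d in arm.pinpoint(n,p)[:3]:
        X=w(p,d['position']); print(n,round(d['score'],2),X,px(p,X))
save(p,'w1.png')
plan([0.496,-0.199,0.03],93)
E
```

```text
[ 0.4936 -0.1279  0.347 ] [164.2322  -0.0488   3.1896]
module_head 0.87 [ 0.4784 -0.0831  0.0296] [245.8  37.8]
module_head 0.75 [ 0.3747 -0.2366  0.0297] [132.  202.5]
module_head 0.62 [ 0.5051 -0.2159  0.0274] [267.6 188.6]
module_nose 0.83 [ 0.332  -0.2001  0.0254] [ 86.8 162.2]
module_nose 0.65 [ 0.5077 -0.2725  0.0259] [266.7 242. ]
module_lugs 0.68 [ 0.5044 -0.2595  0.0289] [264.3 231. ]
module_lugs 0.61 [ 0.3372 -0.2079  0.0259] [ 92.7 170.7]
t 3.625 pos [ 0.4965 -0.1973  0.2205] yaw 93.22 gw 0.088 F [ 0.4 -0.4 -0.3] T [-0.04  0.07  0.03]
turn 0.002 n 4
[[-0.004,-0.001,0.476],[-0.004,-0.001,0.476],[-0.004,-0.001,0.476],[-0.004,-0.001,0.476]]
```

View pics/w1.png

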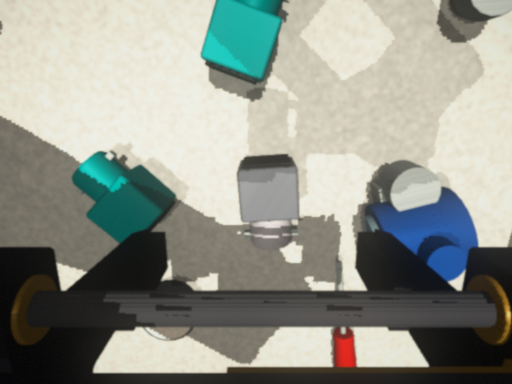

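>>> play_rows(hand=[0, 0, 0, 0, 0], linear=[[-0.01, 0, 0.5], [-0.01, 0, 0.5], [-0.01, 0, 0.5], [0, 0, 0.4], [0, 0, 0.03]], turn=[0, 0, 0, 0, 0])

```text
time: 4.25
tcp_pos: [0.4947, -0.1993, 0.0248]
ee_rot: [-179.7, -0.2, 93.2]
ft_force: [-0.1, -0.2, -0.2]
grip_width: 0.088
finger_force: 0.0
```

>>> play_rows(hand=[0.2, 0.3, 0.5, 1, 1], linear=[[0, 0, 0], [0, 0, 0], [0, 0, 0], [0, 0, 0], [0, 0, 0]], turn=[0, 0, 0, 0, 0], force=8)

```text
time: 4.88
tcp_pos: [0.4983, -0.2023, 0.0289]
ee_rot: [179.8, 0.1, 93.1]
ft_force: [2.0, 0.9, 6.0]
grip_width: 0.0551
finger_force: 7.8
```

>>> play_rows(hand=[1, 1, 1], linear=[[0, 0, 0], [0, 0, 0], [0, 0, 0]], turn=[0, 0, 0])

```text
time: 5.25
tcp_pos: [0.4983, -0.2023, 0.0289]
ee_rot: [179.8, 0.1, 93.1]
ft_force: [1.6, 1.2, 7.2]
grip_width: 0.0549
finger_force: 7.8
```

```bash
python3 - <<'E'
from h import *
plan([0.496,-0.199,0.13])
p=arm.read_camera('wrist')
save(p,'w2.png')
E
```

```text
t 5.25 pos [ 0.4983 -0.2023  0.0289] yaw 93.12 gw 0.0549 F [1.6 1.2 7.2] T [ 0.12 -0.21  0.04]
turn -0.0 n 2
[[0.017,-0.011,-0.506],[0.017,-0.011,-0.506]]
```

>>> play_rows(hand=[1, 1, 1, 1, 1], linear=[[0, 0, -0.1], [0, 0, -0.2], [0, 0, -0.3], [0, 0, -0.3], [0, 0, -0.1]], turn=[0, 0, 0, 0, 0], force=6)

```text
time: 5.92
tcp_pos: [0.4973, -0.2019, 0.129]
ee_rot: [179.9, 0.1, 93.1]
ft_force: [0.3, -0.6, -2.9]
grip_width: 0.0549
finger_force: 5.9
```

```bash
python3 - <<'E'
from h import *
plan([0.496,-0.199,0.13])
p=arm.read_camera('wrist')
save(p,'w3.png',(120,60,392,384),1)
p=arm.read_camera('scene');save(p,'s3.png',(120,120,300,280),2)
a=cv2.imread('pics/w3.png');b=cv2.imread('pics/s3.png');b=cv2.copyMakeBorder(b,0,4,0,0,0);cv2.imwrite('pics/m3.png',np.hstack([a,b]))
for n in ['module_head','module_nose','module_lugs']:
    for d in arm.pinpoint(n,p)[:3]:
        X=w(p,d['position']); print(n,round(d['score'],2),X,px(p,X))
E
```

```text
t 5.925 pos [ 0.4973 -0.2019  0.129 ] yaw 93.12 gw 0.0549 F [ 0.3 -0.6 -2.9] T [ 0.02  0.14 -0.01]
turn -0.0 n 1
[[0.03,-0.011,-0.01]]
module_head 0.88 [ 0.3723449  -0.23596231  0.03186256] [156.5 200.2]
module_head 0.66 [ 0.47658727 -0.08252356  0.02945699] [221.3 204.5]
module_head 0.65 [ 0.50054278 -0.21011064  0.12749458] [179.3 208. ]
module_nose 0.97 [ 0.49157764 -0.02859682  0.02958309] [240.3 200.6]
module_nose 0.59 [ 0.50555994 -0.27208333  0.12618904] [156.9 220. ]
module_lugs 0.86 [ 0.33461742 -0.2050381   0.02755667] [161.8 188.2]
module_lugs 0.67 [ 0.48776416 -0.04244551  0.03243813] [235.5 201. ]
module_lugs 0.58 [ 0.50293242 -0.26129134  0.12453397] [160.8 217.8]
```

View pics/m3.png

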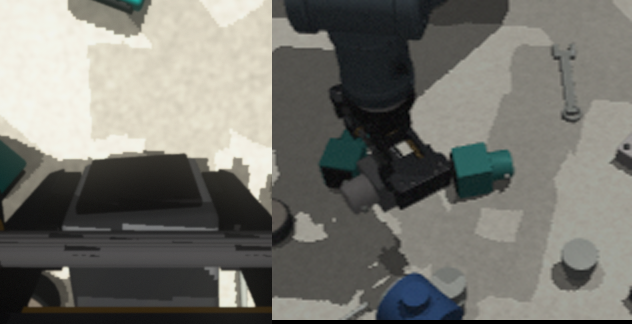

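>>> play_rows(hand=[1, 1, 1, 1], linear=[[0, 0, 0.22], [0, 0, 0.22], [0, 0, 0], [0, 0, 0]], turn=[0, 0, 0, 0], force=4.5)

```text
time: 6.68
tcp_pos: [0.4967, -0.2015, 0.0831]
ee_rot: [-180.0, -0.0, 93.1]
ft_force: [-0.2, 0.3, -2.4]
grip_width: 0.0538
finger_force: 4.5
```

```bash
cat >> h.py <<'E'
def pose():
    p=arm.read_camera('scene')
    for n in ['module_head','module_nose','module_lugs']:
        for d in arm.pinpoint(n,p)[:4]:
            X=w(p,d['position'])
            if min(np.hypot(X[0]-.476,X[1]+.05),np.hypot(X[0]-.35,X[1]+.22))>.06: print(n,round(d['score'],2),np.round(X,4))
    s=arm.get_state(); print(s['time'],np.round(s['tcp_pos'],4),np.round(s['ft_force'],1),np.round(s['ft_torque'],2),s['grip_width'],s['finger_force'])
E
python3 -c "
from h import *
pose()"
```

```text
module_head 0.71 [ 0.4979 -0.2104  0.0646]
module_head 0.28 [ 0.4966 -0.2393  0.0148]
module_nose 0.74 [ 0.5976 -0.3841  0.0014]
module_nose 0.61 [ 0.4974 -0.2416  0.0149]
module_lugs 0.7 [ 0.4969 -0.2329  0.0253]
6.875 [ 0.4973 -0.2018  0.084 ] [-1.5 -0.4 -2.1] [-0.03  0.1   0.02] 0.054367862510655215 4.499997069651727
```

>>> play_rows(hand=[1, 1, 1, 1], linear=[[0, 0, 0], [0, 0, 0], [0, 0, 0], [0, 0, 0]], turn=[0, 0, 0, 0], force=3.5)

```text
time: 7.38
tcp_pos: [0.4968, -0.2015, 0.0832]
ee_rot: [180.0, 0.0, 93.1]
ft_force: [-0.2, 0.2, -2.6]
grip_width: 0.0538
finger_force: 3.5
```

```bash
python3 -c "
from h import *
pose()"
```

```text
module_head 0.58 [ 0.499  -0.2044  0.0592]
module_nose 0.51 [ 0.4955 -0.2262  0.0074]
module_nose 0.33 [0.3733 0.1419 0.0025]
module_lugs 0.86 [ 0.4972 -0.2233  0.0156]
7.575 [ 0.4968 -0.2015  0.0832] [-0.2  0.8 -2.3] [-0.01  0.07  0.01] 0.05407269964663379 3.4999768125271657
```

>>> play_rows(hand=[1, 1, 1, 1, 1], linear=[[-0.06, 0, 0], [-0.08, 0, 0], [-0.08, 0, 0], [-0.06, 0, 0], [0, 0, 0]], turn=[0, 0, 0, 0, 0], force=3.5)

```text
time: 8.2
tcp_pos: [0.4983, -0.2301, 0.0832]
ee_rot: [180.0, 0.0, 93.1]
ft_force: [-0.4, 0.1, -3.2]
grip_width: 0.0539
finger_force: 3.5
```

```bash
python3 -c "
from h import *
pose()
p=arm.read_camera('scene');save(p,'s4.png',(120,150,260,280),4)"
```

```text
module_head 0.6 [ 0.5019 -0.2335  0.0609]
module_nose 0.7 [ 0.4997 -0.2572  0.0087]
module_lugs 0.51 [ 0.497  -0.2519  0.0159]
8.4 [ 0.4982 -0.2292  0.0831] [-0. -0. -2.] [-0.04  0.03  0.  ] 0.054331229222647714 3.499985197922797
```

View pics/s4.png

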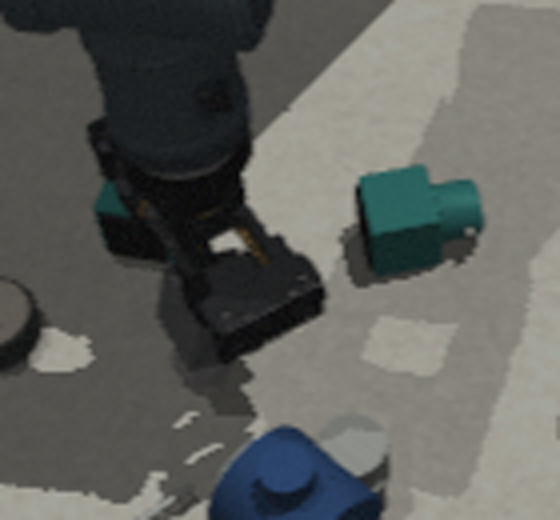

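>>> play_rows(hand=[1, 1, 1, 1, 1], linear=[[-0.03, 0, 0.02], [-0.07, 0, 0.02], [-0.08, 0, 0], [-0.08, 0, 0], [-0.03, 0, 0]], turn=[0, 0, 0, 0, 0], force=3.2)

```text
time: 9.07
tcp_pos: [0.5, -0.2591, 0.0793]
ee_rot: [180.0, -0.0, 93.1]
ft_force: [-0.5, 1.0, 4.3]
grip_width: 0.054
finger_force: 3.2
```

```bash
python3 -c "
from h import *
pose()"
```

```text
module_head 0.44 [ 0.5008 -0.2581  0.0598]
module_nose 0.61 [ 0.4991 -0.2551  0.0017]
9.275 [ 0.4999 -0.2585  0.0792] [-0.5  0.2  1.8] [0.   0.15 0.02] 0.05370901787286119 3.1997775117633864
```

>>> play_rows(hand=[1, 1, 0.3, 0, 0], linear=[[0, 0, 0.02], [0, 0, 0], [0, 0, 0], [0, 0, 0], [0, 0, 0]], turn=[0, 0, 0, 0, 0])

```text
time: 9.9
tcp_pos: [0.4998, -0.2584, 0.077]
ee_rot: [-180.0, -0.0, 93.1]
ft_force: [-0.4, -0.2, -0.1]
grip_width: 0.0794
finger_force: 0.0
```

>>> play_rows(hand=[0, 0, 0], linear=[[0, 0, -0.3], [0, 0, -0.6], [0, 0, -0.6]], turn=[0, 0, 0])

```text
time: 10.28
tcp_pos: [0.4995, -0.2582, 0.2284]
ee_rot: [-179.9, -0.0, 93.1]
ft_force: [0.1, -0.8, -0.4]
grip_width: 0.0879
finger_force: 0.0
```

>>> play_rows(hand=[0, 0, 0, 0], linear=[[-0.4, 0, 0], [0, 0, 0], [0, 0, 0], [0, 0, 0]], turn=[0, 0, 0, 0])

```text
time: 10.78
tcp_pos: [0.5017, -0.2973, 0.2262]
ee_rot: [-179.9, -0.1, 93.2]
ft_force: [0.7, -0.4, -0.6]
grip_width: 0.0883
finger_force: 0.0
```

```bash
python3 -c "
from h import *
pose()
p=arm.read_camera('wrist');save(p,'w5.png',(130,50,400,250),2)
for n in ['module_head','module_nose','module_lugs']:
    for d in arm.pinpoint(n,p)[:4]: print(n,d['score'],w(p,d['position']))
q=arm.read_camera('scene');save(q,'s5.png',(130,180,250,300),3)
a=cv2.imread('pics/w5.png');b=cv2.imread('pics/s5.png');a=cv2.resize(a,None,fx=.8,fy=.8);h=max(a.shape[0],b.shape[0])
f=lambda i:cv2.copyMakeBorder(i,0,h-i.shape[0],0,0,0)
cv2.imwrite('pics/m5.png',np.hstack([f(a),f(b)]))
"
```

```text
module_head 0.83 [ 0.503  -0.2537  0.0564]
module_head 0.61 [ 0.6492 -0.2506  0.0034]
module_nose 0.71 [0.6    0.2025 0.0736]
module_nose 0.61 [ 0.4979 -0.2512  0.0013]
module_lugs 0.78 [ 0.498  -0.2539  0.0093]
10.975 [ 0.5021 -0.2978  0.2269] [ 0.1 -0.6 -0.2] [-0.03  0.07  0.05] 0.08802776030465882 0.0
module_head 0.88 [ 0.50029189 -0.25567686  0.05838821]
module_head 0.86 [ 0.3765486  -0.2397844   0.02714452]
module_nose 0.58 [ 0.33168208 -0.20405958  0.02355808]
```

View pics/m5.png

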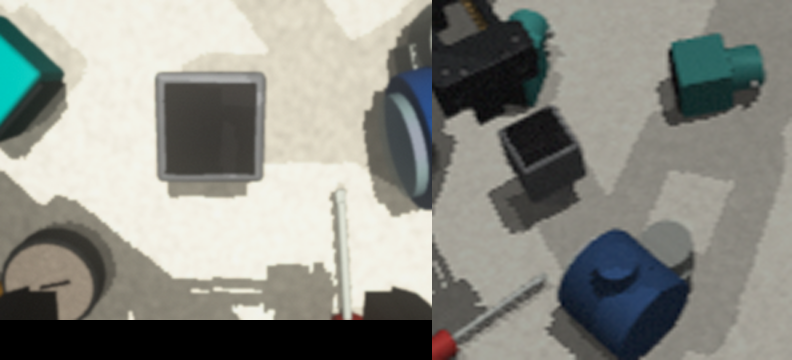

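```bash
python3 -c "
from h import *
p=arm.read_camera('wrist')
print(ray(p,262.2,129,0.082))
for c in [(228.8,95.6),(295.6,95.6),(228.8,162.5),(295.6,162.5)]: print(ray(p,*c,0.082))
plan([0.5005,-0.2565,0.15],93.1,n=3)
"
```

```text
[ 0.50232959 -0.2552258   0.082     ]
[ 0.47541696 -0.23142269  0.082     ]
[ 0.52640001 -0.22858809  0.082     ]
[ 0.47697262 -0.28337183  0.082     ]
[ 0.53070933 -0.28040213  0.082     ]
t 11.275 pos [ 0.5021 -0.2983  0.2272] yaw 93.13 gw 0.088 F [ 0.4 -0.1  0.3] T [-0.1   0.11  0.02]
turn 0.0003 n 3
[[0.14,0.002,0.257],[0.14,0.002,0.257],[0.14,0.002,0.257]]
```

>>> play_rows(hand=[0, 0, 0, 0, 0], linear=[[0.21, 0.01, 0.25], [0.22, 0, 0.35], [0, 0, 0.5], [0, 0, 0.4], [0, 0, 0.13]], turn=[0, 0, 0, 0, 0])

```text
time: 11.9
tcp_pos: [0.4993, -0.2542, 0.0617]
ee_rot: [-179.8, -0.2, 93.1]
ft_force: [-0.1, 0.2, 0.4]
grip_width: 0.0878
finger_force: 0.0
```

>>> play_rows(hand=[0, 0.3, 0.5, 1, 1], linear=[[0, 0, 0], [0, 0, 0], [0, 0, 0], [0, 0, 0], [0, 0, 0]], turn=[0, 0, 0, 0, 0], force=25)

```text
time: 12.52
tcp_pos: [0.5009, -0.2557, 0.0649]
ee_rot: [180.0, 0.0, 93.1]
ft_force: [-2.8, 0.1, 3.3]
grip_width: 0.0541
finger_force: 24.9
```

>>> play_rows(hand=[1, 1, 1], linear=[[0, 0, 0], [0, 0, 0], [0, 0, 0]], turn=[0, 0, 0], force=45)

```text
time: 12.9
tcp_pos: [0.5009, -0.2557, 0.0649]
ee_rot: [180.0, 0.0, 93.1]
ft_force: [-1.9, -0.5, 5.9]
grip_width: 0.0536
finger_force: 44.8
```

>>> play_rows(hand=[1, 1, 1, 1, 1], linear=[[0, 0, -0.2], [0, 0, -0.4], [0, 0, -0.5], [0, 0, -0.5], [0, 0, -0.2]], turn=[0, 0, 0, 0, 0])

```text
time: 13.52
tcp_pos: [0.5017, -0.2559, 0.2473]
ee_rot: [179.8, 0.2, 93.1]
ft_force: [0.1, -1.0, -1.1]
grip_width: 0.0533
finger_force: 44.8
```

```bash
python3 -c "
from h import *
pose()
print('view:');plan([0.63,0.12,0.26],130)
"
```

```text
module_head 0.56 [ 0.5019 -0.2519  0.2413]
module_nose 0.75 [ 0.5    -0.255   0.1839]
module_lugs 0.65 [ 0.5011 -0.2549  0.1939]
13.725 [ 0.5003 -0.255   0.2431] [-0.1  0.5 -2.9] [-0.05  0.05 -0.04] 0.053797018608089796 44.84450697898865
view:
t 13.725 pos [ 0.5003 -0.255   0.2431] yaw 93.12 gw 0.0538 F [-0.1  0.5 -2.9] T [-0.05  0.05 -0.04]
turn -0.1609 n 8
[[0.459,0.187,-0.021],[0.443,0.224,-0.021],[0.423,0.259,-0.021],[0.401,0.292,-0.021],[0.376,0.323,-0.021]]
[[0.349,0.352,-0.021],[0.32,0.379,-0.021],[0.288,0.404,-0.021]]
```

```bash
python3 -c "
from h import *
plan([0.672,0.204,0.2],180,n=10)
"
```

```text
t 13.725 pos [ 0.5003 -0.255   0.2431] yaw 93.12 gw 0.0538 F [-0.1  0.5 -2.9] T [-0.05  0.05 -0.04]
turn -0.3033 n 10
[[0.449,0.196,0.043],[0.414,0.262,0.043],[0.37,0.322,0.043],[0.317,0.374,0.043],[0.257,0.417,0.043]]
[[0.191,0.451,0.043],[0.121,0.475,0.043],[0.047,0.488,0.043],[-0.027,0.489,0.043],[-0.1,0.48,0.043]]
```

>>> play_rows(hand=[1, 1, 1, 1, 1], linear=[[0.449, 0.196, 0.043], [0.414, 0.262, 0.043], [0.37, 0.322, 0.043], [0.317, 0.374, 0.043], [0.257, 0.417, 0.043]], turn=[-0.303, -0.303, -0.303, -0.303, -0.303])

```text
time: 14.35
tcp_pos: [0.5858, -0.024, 0.2198]
ee_rot: [-179.9, -0.2, 136.8]
ft_force: [-0.2, -1.0, -3.4]
grip_width: 0.0536
finger_force: 44.8
```

>>> play_rows(hand=[1, 1, 1, 1, 1], linear=[[0.191, 0.451, 0.043], [0.121, 0.475, 0.043], [0.047, 0.488, 0.043], [-0.027, 0.489, 0.043], [-0.1, 0.48, 0.043]], turn=[-0.303, -0.303, -0.303, -0.303, -0.303])

```text
time: 14.98
tcp_pos: [0.6717, 0.2049, 0.1977]
ee_rot: [-180.0, -0.3, -179.8]
ft_force: [0.5, -0.4, -2.0]
grip_width: 0.0536
finger_force: 44.8
```

>>> play_rows(hand=[1, 1, 1], linear=[[0, 0, 0], [0, 0, 0], [0, 0, 0]], turn=[0, 0, 0])

```text
time: 15.35
tcp_pos: [0.6722, 0.2022, 0.2004]
ee_rot: [-180.0, -0.1, 179.8]
ft_force: [-0.2, -0.4, -1.7]
grip_width: 0.0534
finger_force: 44.8
```

```bash
python3 - <<'E'
from h import *
p=arm.read_camera('wrist');print(p['position'],p['attitude'],p['fx'])
for n in ['port','dock']:
    for d in arm.pinpoint(n,p)[:3]:
        X=w(p,d['position']);print(n,d['score'],X,px(p,X))
c=px(p,[0.602,0.204,0.072]);print(c)
import pickle;pickle.dump({k:p[k] for k in p},open('p6.pkl','wb'))
x,y=int(c[0])-70,max(0,int(c[1])-70)
print(x,y);save(p,'w6.png',(max(x,0),y,x+140,y+140),4)
cv2.imwrite('pics/w6.png',np.clip(cv2.imread('pics/w6.png')*1.0,0,255))
plan([0.602,0.204,0.16])
E
```

```text
[0.60366071 0.20295505 0.32754046] [1.64205586e+02 7.23095734e-02 8.98613908e+01] 343.4623926695219
port 0.75 [0.60116685 0.2058449  0.07699667] [265.6  89.4]
dock 0.57 [ 6.02167795e-01  2.03845252e-01 -3.55890665e-05] [262.5  91.4]
dock 0.47 [0.60350144 0.205333   0.07204616] [264.8  92.8]
[263.   90.7]
193 20
t 15.5 pos [0.6727 0.2024 0.2014] yaw 179.82 gw 0.0535 F [-0.4 -0.2 -2.5] T [ 0.03 -0.   -0.03]
turn -0.0 n 2
[[0.354,0.007,0.207],[0.354,0.007,0.207]][ WARN:0@2.418] global loadsave.cpp:1063 imwrite_ Unsupported depth image for selected encoder is fallbacked to CV_8U.
```

View pics/w6.png

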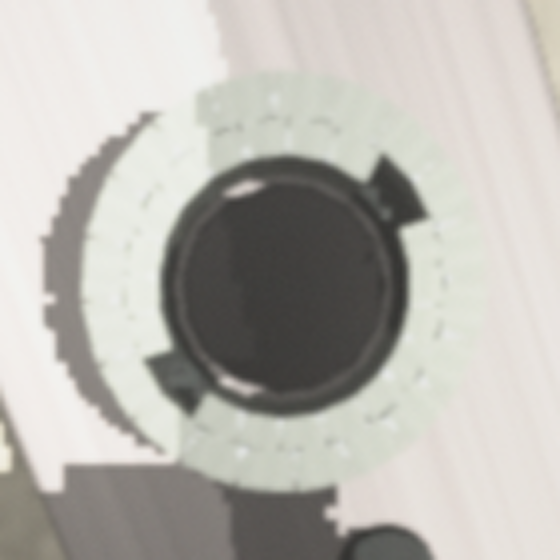

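```bash
python3 - <<'E'
from h import *
import pickle
p=pickle.load(open('p6.pkl','rb'))
f=lambda x,y: ray(p,193+x/4-.4,20+y/4-.4,0.072)
A,B=f(408,187),f(172,386);C=f(285,284)
print(A,B,C,(A+B)/2,np.linalg.norm(A-B),np.degrees(np.arctan2(*(A-B)[1::-1])))
# fit the bore circle: dark pixels
im=p['pixels'].astype(int).sum(2)/3
g=im[20:160,193:333]; m=(g<110).astype(np.uint8)
cs,_=cv2.findContours(m,cv2.RETR_EXTERNAL,cv2.CHAIN_APPROX_NONE)
c=[c for c in cs if cv2.pointPolygonTest(c,(71,71),False)>0][0]
W=np.array([ray(p,193+q[0][0],20+q[0][1],0.072)[:2] for q in c])
from scipy.optimize import least_squares
r=least_squares(lambda v:np.hypot(*(W-v[:2]).T)-v[2],[*C[:2],.0225],loss='soft_l1',f_scale=.0005).x
print(r)
d=W-r[:2];rad=np.hypot(*d.T);an=np.degrees(np.arctan2(d[:,1],d[:,0]))
for lo,hi in [(-180,0),(0,180)]:
    k=(rad>.0255)&(an>lo)&(an<hi); print(k.sum(),np.sort(an[k])[[0,-1]],np.median(an[k]),rad[k].max())
E
```

```text
[0.58567926 0.22620023 0.072     ] [0.61976518 0.18403263 0.072     ] [0.60196631 0.20462446 0.072     ] [0.60272222 0.20511643 0.072     ] 0.054221362628243404 128.95013527513788
[0.60279143 0.20462559 0.0218934 ]
18 [-62.67905381 -38.26889512] -49.997636226197756 0.028006715770475255
19 [117.19276869 141.92253154] 128.44061617217776 0.02789591216030869
```

```bash
python3 -c "
from h import *
plan([0.6025,0.2045,0.15],219.6,n=5)
"
```

```text
t 15.5 pos [0.6727 0.2024 0.2014] yaw 179.82 gw 0.0535 F [-0.4 -0.2 -2.5] T [ 0.03 -0.   -0.03]
turn -0.2777 n 5
[[0.14,0.004,0.103],[0.139,0.023,0.103],[0.134,0.042,0.103],[0.127,0.06,0.103],[0.117,0.077,0.103]]
```

>>> play_rows(hand=[1, 1, 1, 1, 1], linear=[[0.14, 0.004, 0.1], [0.139, 0.023, 0.1], [0.134, 0.042, 0.1], [0.127, 0.06, 0.1], [0.117, 0.077, 0.1]], turn=[-0.278, -0.278, -0.278, -0.278, -0.278])

```text
time: 16.12
tcp_pos: [0.6022, 0.2048, 0.1514]
ee_rot: [-180.0, 0.0, -140.1]
ft_force: [0.0, 0.1, -2.4]
grip_width: 0.0535
finger_force: 44.8
```

>>> play_rows(hand=[1, 1, 1], linear=[[0, 0, 0], [0, 0, 0], [0, 0, 0]], turn=[0, 0, 0])

```text
time: 16.5
tcp_pos: [0.6035, 0.2053, 0.1521]
ee_rot: [-179.9, 0.1, -140.4]
ft_force: [-1.0, 0.9, -3.5]
grip_width: 0.0538
finger_force: 44.8
```

```bash
python3 -c "
from h import *
plan([0.6025,0.2045,0.133],219.6,n=2)
p=arm.read_camera('scene');save(p,'s7.png',(280,110,390,220),5)
"
```

```text
t 16.5 pos [0.6035 0.2053 0.1521] yaw -140.36 gw 0.0538 F [-1.   0.9 -3.5] T [ 0.1   0.03 -0.02]
turn 0.0006 n 2
[[0.006,0.0,0.095],[0.006,0.0,0.095]]
```

View pics/s7.png

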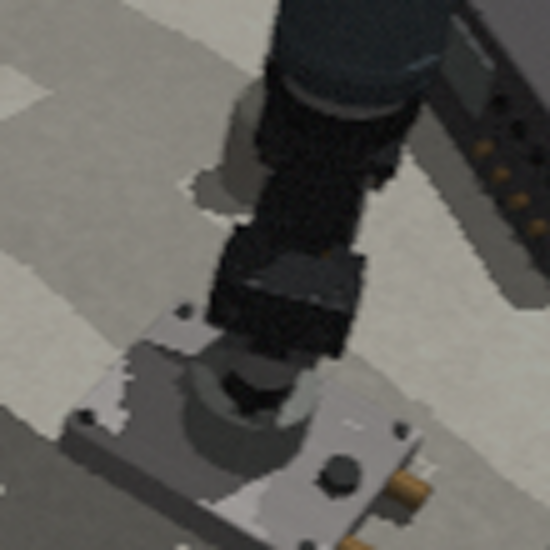

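>>> play_rows(hand=[1, 1, 1, 1], linear=[[0, 0, 0.07], [0, 0, 0.05], [0, 0, 0.04], [0, 0, 0.03]], turn=[0, 0, 0, 0])

```text
time: 17.05
tcp_pos: [0.6023, 0.2055, 0.1317]
ee_rot: [180.0, -0.0, -140.3]
ft_force: [-0.6, -0.6, -1.6]
grip_width: 0.0536
finger_force: 44.8
```

>>> play_rows(hand=[1, 1, 1], linear=[[0, 0, 0.02], [0, 0, 0.02], [0, 0, 0]], turn=[0, 0, 0])

```text
time: 17.42
tcp_pos: [0.6022, 0.2054, 0.128]
ee_rot: [180.0, -0.0, -140.3]
ft_force: [-1.0, -0.4, -2.9]
grip_width: 0.0535
finger_force: 44.8
```

>>> play_rows(hand=[1, 1, 1], linear=[[0, 0, 0.02], [0, 0, 0.02], [0, 0, 0]], turn=[0, 0, 0])

```text
time: 17.8
tcp_pos: [0.6024, 0.2055, 0.1243]
ee_rot: [180.0, -0.0, -140.3]
ft_force: [-1.9, -1.1, 0.7]
grip_width: 0.0533
finger_force: 44.8
```

>>> play_rows(hand=[1, 1, 1], linear=[[0, 0, 0.01], [0, 0, 0.01], [0, 0, 0]], turn=[0, 0, 0])

```text
time: 18.18
tcp_pos: [0.6025, 0.2055, 0.1227]
ee_rot: [-180.0, 0.0, -140.3]
ft_force: [-4.2, -2.3, 3.9]
grip_width: 0.0539
finger_force: 44.8
```

>>> play_rows(hand=[1, 1, 1, 1], linear=[[0.008, 0, 0.02], [0, 0, 0.02], [0, 0, 0.02], [0, 0, 0]], turn=[0, 0, 0, 0])

```text
time: 18.68
tcp_pos: [0.6023, 0.2053, 0.1169]
ee_rot: [-180.0, 0.1, -140.3]
ft_force: [-3.4, 0.2, 4.3]
grip_width: 0.054
finger_force: 44.8
```

>>> play_rows(hand=[1, 1, 1, 1], linear=[[0, 0, 0.02], [0, 0, 0.01], [0, 0, 0.01], [0, 0, 0]], turn=[0, 0, 0, 0])

```text
time: 19.18
tcp_pos: [0.6023, 0.2054, 0.1134]
ee_rot: [-180.0, 0.1, -140.3]
ft_force: [-5.6, 0.1, 8.2]
grip_width: 0.0537
finger_force: 44.8
```

>>> play_rows(hand=[1, 1, 1], linear=[[0.004, 0.003, 0.01], [0, 0, 0.01], [0, 0, 0]], turn=[0, 0, 0])

```text
time: 19.55
tcp_pos: [0.6023, 0.2054, 0.1117]
ee_rot: [-180.0, 0.1, -140.3]
ft_force: [-5.2, -0.2, 7.7]
grip_width: 0.0539
finger_force: 44.8
```

>>> play_rows(hand=[1, 1, 1, 1], linear=[[0, 0, 0], [0, 0, 0], [0, 0, 0], [0, 0, 0]], turn=[0.1, 0.1, 0.1, 0])

```text
time: 20.05
tcp_pos: [0.6023, 0.2053, 0.1116]
ee_rot: [-180.0, 0.1, -148.9]
ft_force: [-3.9, 0.1, 8.1]
grip_width: 0.0537
finger_force: 44.8
```

```bash
python3 -c "
from h import *
plan([0.6025,0.2045,0.111],-192.4)"
```

```text
t 20.05 pos [0.6023 0.2053 0.1116] yaw -148.87 gw 0.0537 F [-3.9  0.1  8.1] T [0.22 0.81 0.  ]
turn 0.3039 n 5
[[0.001,-0.002,0.001],[0.0,-0.002,0.001],[0.0,-0.002,0.001],[-0.0,-0.002,0.001],[-0.0,-0.002,0.001]]
```

>>> play_rows(hand=[1, 1, 1, 1, 1], linear=[[0, 0, 0], [0, 0, 0], [0, 0, 0], [0, 0, 0], [0, 0, 0]], turn=[0.2, 0.2, 0.2, 0.2, 0.2])

```text
time: 20.68
tcp_pos: [0.6026, 0.2054, 0.1116]
ee_rot: [180.0, 0.2, -177.7]
ft_force: [-3.2, -0.0, 6.6]
grip_width: 0.0541
finger_force: 44.8
```

>>> play_rows(hand=[1, 1, 1, 1], linear=[[0, 0, 0], [0, 0, 0], [0, 0, 0], [0, 0, 0]], turn=[0.1, 0.1, 0.1, 0])

```text
time: 21.18
tcp_pos: [0.6028, 0.2053, 0.1117]
ee_rot: [179.9, 0.2, 173.9]
ft_force: [-1.7, -0.0, 6.5]
grip_width: 0.0534
finger_force: 44.8
```

```bash
python3 -c "
from h import *
plan([0.6025,0.2045,0.111],-192.4)"
```

```text
t 21.175 pos [0.6028 0.2053 0.1117] yaw 173.88 gw 0.0534 F [-1.7 -0.   6.5] T [0.2  0.49 0.1 ]
turn 0.2192 n 1
[[0.002,-0.008,0.007]]
```

>>> play_rows(hand=[1, 1, 1], linear=[[0, 0, 0], [0, 0, 0], [0, 0, 0]], turn=[0.1, 0.1, 0])

```text
time: 21.55
tcp_pos: [0.602, 0.2057, 0.1116]
ee_rot: [179.9, 0.1, 168.2]
ft_force: [-4.7, 0.9, 10.0]
grip_width: 0.0534
finger_force: 44.8
```

```bash
python3 -c "
from h import *
plan([0.6025,0.2045,0.111],-192.4)"
```

```text
t 21.55 pos [0.602  0.2057 0.1116] yaw 168.19 gw 0.0534 F [-4.7  0.9 10. ] T [0.31 0.96 0.26]
turn 0.0205 n 1
[[-0.007,-0.011,0.006]]
```

>>> play_rows(hand=[1, 1, 1], linear=[[0, 0, 0], [0, 0, 0], [0, 0, 0]], turn=[0.06, 0.06, 0])

```text
time: 21.92
tcp_pos: [0.6021, 0.2056, 0.1117]
ee_rot: [180.0, 0.1, 164.9]
ft_force: [-4.2, 1.2, 8.7]
grip_width: 0.0535
finger_force: 45.3
```

```bash
python3 -c "
from h import *
plan([0.6025,0.2045,0.111],-192.4)"
```

```text
t 21.925 pos [0.6021 0.2056 0.1117] yaw 164.92 gw 0.0535 F [-4.2  1.2  8.7] T [0.18 0.79 1.34]
turn -0.0937 n 1
[[-0.006,-0.009,0.007]]
```

>>> play_rows(hand=[1, 1, 1, 1, 1], linear=[[0, 0, 0], [0, 0, -0.02], [0, 0, -0.02], [0, 0, -0.02], [0, 0, 0]], turn=[-0.06, 0, 0, 0, 0])

```text
time: 22.55
tcp_pos: [0.6017, 0.2055, 0.1161]
ee_rot: [179.9, 0.0, 166.5]
ft_force: [1.6, 4.1, -5.4]
grip_width: 0.0538
finger_force: 44.9
```

```bash
python3 -c "
from h import *
plan([0.6025,0.2045,0.111],-192.4)"
```

```text
t 22.55 pos [0.6017 0.2055 0.1161] yaw 166.46 gw 0.0538 F [ 1.6  4.1 -5.4] T [ 1.11 -0.37  0.55]
turn -0.0397 n 1
[[-0.01,-0.007,0.051]]
```

>>> play_rows(hand=[1, 1, 1, 1], linear=[[0, 0, 0.02], [0, 0, 0], [0, 0, -0.02], [0, 0, -0.01]], turn=[0, -0.08, 0, 0])

```text
time: 23.05
tcp_pos: [0.6018, 0.2051, 0.1175]
ee_rot: [180.0, 0.1, 168.7]
ft_force: [2.2, 4.2, -4.3]
grip_width: 0.0538
finger_force: 44.7
```

```bash
python3 -c "
from h import *
plan([0.6025,0.2045,0.111],-192.4)"
```

```text
t 23.05 pos [0.6018 0.2051 0.1175] yaw 168.69 gw 0.0538 F [ 2.2  4.2 -4.3] T [ 1.18 -0.46  0.13]
turn 0.038 n 1
[[-0.008,-0.004,0.065]]
```

>>> play_rows(hand=[1, 1, 0.5, 0, 0], linear=[[0, 0, 0], [0, 0, 0], [0, 0, 0], [0, 0, 0], [0, 0, 0]], turn=[0, 0, 0, 0, 0], force=10)

```text
time: 23.68
tcp_pos: [0.601, 0.2043, 0.1166]
ee_rot: [-179.9, -0.1, 168.7]
ft_force: [0.4, -0.3, -0.2]
grip_width: 0.0718
finger_force: 0.0
```

>>> play_rows(hand=[0, 0, 0, 0, 0], linear=[[0, 0, 0], [0, 0, -0.3], [0, 0, -0.5], [0, 0, -0.3], [0, 0, 0]], turn=[0, 0, 0, 0, 0])

```text
time: 24.3
tcp_pos: [0.603, 0.205, 0.2304]
ee_rot: [179.9, 0.3, 168.8]
ft_force: [-0.3, 0.5, -0.6]
grip_width: 0.0881
finger_force: 0.0
```

>>> play_rows(hand=[0, 0, 0, 0], linear=[[-0.3, 0, 0], [-0.2, 0, 0], [0, 0, 0], [0, 0, 0]], turn=[0, 0, 0, 0])

```text
time: 24.8
tcp_pos: [0.6492, 0.1952, 0.2256]
ee_rot: [-180.0, -0.2, 168.8]
ft_force: [-0.7, 0.4, -0.5]
grip_width: 0.088
finger_force: 0.0
```

```bash
python3 - <<'E'
from h import *
plan([0.6025,0.2045,0.2])
ims=[]
for c in ['wrist','scene','top']:
    p=arm.read_camera(c)
    for n in ['module_head','plug','spanner','driver','transmitter','gauge','bottle']:
        for d in arm.pinpoint(n,p)[:3]:
            X=w(p,d['position'])
            if n!='module_head' or X[1]>0.1: print(c,n,round(d['score'],2),np.round(X,4))
    u,v=px(p,[.6025,.205,.11]).astype(int);k=[70,35,0][['wrist','scene','top'].index(c)]
    if k: 
        im=p['pixels'][max(0,v-k):v+k,max(0,u-k):u+k,::-1]; ims.append(cv2.resize(im,(390,390),interpolation=cv2.INTER_CUBIC)); print(u,v,k)
    if c=='wrist':
        import pickle;pickle.dump(dict(p),open('p9.pkl','wb'))
cv2.imwrite('pics/m9.png',np.hstack(ims))
E
```

```text
t 24.8 pos [0.6492 0.1952 0.2256] yaw 168.76 gw 0.088 F [-0.7  0.4 -0.5] T [-0.02  0.01  0.02]
turn -0.0 n 1
[[0.476,-0.0,0.256]]
wrist module_head 0.68 [0.6032 0.2006 0.1086]
wrist plug 0.66 [ 0.6747 -0.0348 -0.002 ]
261 124 70
scene module_head 0.56 [0.6049 0.2074 0.1102]
scene plug 0.69 [ 0.6759 -0.0368  0.0014]
scene spanner 0.53 [0.3757 0.1419 0.0016]
scene driver 0.78 [ 0.5991 -0.3856 -0.0022]
scene transmitter 0.84 [ 0.647  -0.2516  0.0011]
scene gauge 0.92 [ 0.4007 -0.3668 -0.0051]
333 176 35
top module_head 0.55 [0.6023 0.2072 0.1089]
top plug 0.65 [ 0.6708 -0.0302 -0.0037]
top plug 0.44 [ 6.026e-01  2.046e-01 -4.000e-04]
top spanner 0.54 [0.3735 0.138  0.0004]
top driver 0.72 [ 5.977e-01 -3.820e-01  4.000e-04]
top transmitter 0.9 [ 6.453e-01 -2.505e-01 -6.000e-04]
top transmitter 0.65 [0.6001 0.2048 0.1115]
top gauge 0.76 [ 0.3992 -0.3649 -0.    ]
```

View pics/m9.png

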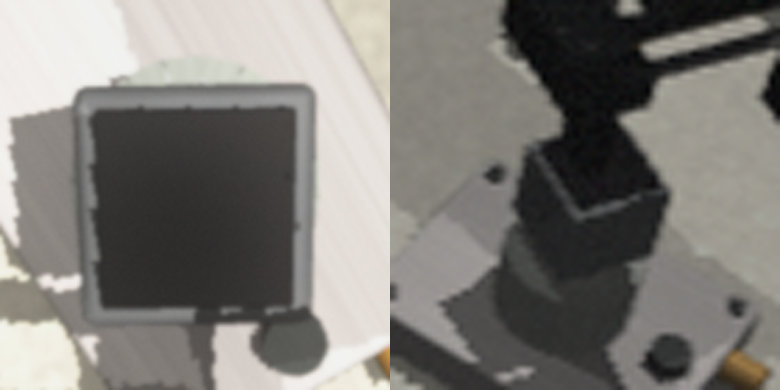

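The two views show the module sitting square in the collar at about (0.603,0.205). The head is at about 109 mm, against 110 mm when locked. The lift stopped with the nose about 19.5 mm below the rim, so it is in the notch, and the bystanders haven't moved.

```bash
python3 -c "
from workcell import arm
print(arm.job_done())"
```

```text
the job is handed in; nothing more can be done
None
```

The grey module was stood upright on its nose and released, then fitted to the bayonet port, twisted to its stop, let up into the notch and released. The job was handed in at about 25 s; the lock was judged from height and force readings, not from a twist-back test.

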